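Work a jammed copper bell off its stake

ROBOT

A 7-joint arm with a two-finger parallel gripper is mounted at the origin on the work surface. World frame = base frame: x ahead of the robot, y to its left, z up, the work surface at z = 0. Lengths are in m, angles in rad, forces in N, time in s.
With the tool pointing down it reaches from about 0.425 to 0.925 m from the base axis. Payload 6.8 kg.
Tool frame: the origin (TCP) lies at the very end of the fingers, on their centre line; the grasp point (between the pads) lies 19 mm behind it; y points along the fingers, z is the direction in which the jaws open and shut, and the axes are right-handed (so a half turn about y gives the same grasp; the last joint's range is limited). The gripper opens to 85 mm and grips with 20 to 120 N. Pads are 22 mm wide; open, the fingers measure 114 mm over their backs; the gripper's body (76 mm by 85 mm) begins 54 mm behind the grasp point. The pads swing forward as they close: fully open they stand 13 mm farther back than shut.
Start: joints at [1.118, 0.477, 0.022, 1.555, -0.011, 1.109, -0.083], TCP at [0.228, -0.635, 0.231] pointing down, gripper open.
Joint ranges: [-2.96, 2.96], [-0.34, 2.1], [-1.41, 1.46], [0.24, 2.44], [-1.37, 4.51], [0.17, 1.92], [-2.96, 2.96]. Speed limits (rad/s): [2.39, 2.39, 3.14, 3.14, 3.14, 3.14, 3.14].

INTERFACE

Orientations are given as a unit quaternion [w, x, y, z].
In Python, from station import * gives the robot as it stands.
- The arm moves only by the shell command python3 -m jog 'ROWS' [OPENING] [FORCE]. ROWS is JSON, a list of rows, each a list of 2 entries, a list of its own where there are three numbers: the shift along the tool's x, y, z in mm, then the turn about the tool's y in rad. A call has 1 to 20 rows; each row is the pose to reach, as a shift and turn from the pose commanded when the call began, along the tool's axes at that moment; what a row does not reach only later rows make up. A row lasts 1/12 s, in which the tool goes at most 41.7 mm and 7.16 degrees, less where a joint would pass 70% of its speed; a pose out of reach is approached as far as the arm can. A call with a gripper value outside its range is refused whole. OPENING is the finger opening in mm, from 0 to 85.4, set as the call begins (- or left out, the last holds). The fingers move at their own pace and stop on an object; FORCE is the grip in N (left out, the last holds). Time passes only in rows, so rows that repeat a pose let the fingers close. It gives the time, the measured TCP pose, the force and the opening at its end, in the units of the state.
- get_obs(): the state, without advancing time (a new reading comes with each control period).
- read_camera(name): name is "scene" or "top" or "wrist"; returns a dict with "img" (400x640x3 uint8, red, green, blue), "depth" (400x640 float32, m along the optical axis (not along the pixel's ray), 0 where there is no reading), "fx", "fy", "cx", "cy" (pixels), "k1" (the pictures are not rectified: a ray, as slopes to the right and down, at radius r is drawn at 1 + k1 r^2 times it, then the intrinsics apply), "rvec" (rotation vector, rad) and "tvec" (3), from world to camera coordinates, as OpenCV has them. Camera axes: x right, y down, z forward; pixel columns grow to the right and rows downward; lengths in m; the calibration is good to about 2 mm. A picture is of the moment at which its call begins.
- hand_in(): hands the job in, once; it reports no verdict.
The state is a dict: "t": time; "q": joint angles; "joint_vel": joint speeds; "joint_torque": joint torques, N m; "eef_pos": TCP position; "tool_rot": TCP orientation; "contact_force": force on the tool from outside, world axes, zero at the start; "torque": the same for the moment, N m; "gripper_width": opening from 0.0 (shut) to 1.0 (fully open).
Only numpy, scipy, OpenCV 4.12 (cv2) and the standard library are available. Lean on these libraries where they do the work, as an engineer would, in place of code of your own. Each camera call takes 0.05 s, during which the arm holds its last target.

TASK

The copper bell has jammed on the tapered stake it was hammered on. Work it off while the stake stays down in its hole in the stake plate, and set it down gently, upright on its mouth, in a free space in the wooden tray. Leave the stake home in its hole, and the other bells, the hammer and the mallet where they are.

Things in the scene. Friction and masses are not known exactly. Their poses are not given: they have to be found in the camera images.
- bell_mid (a point): the jammed copper bell, mouth down on the stake, iron loop on top: round, 62 mm tall to the crown, 77 mm to the loop's top, 67 mm across the mouth's lip, tapering to 54 mm at the crown, 59 mm across half-way up; 0.16 to 0.26 kg, may be gripped at 60 N. The point is on its axis, half-way up (31 mm above the mouth); z runs up the axis to the loop, x along the loop's width.
- bell_mouth (a point): the centre of the jammed bell's mouth, 60 mm above the plate's top at the start. The bell is jammed by friction all round: pulled straight it holds at 20 N or more. Turning it takes 0.4 to 0.8 N m (grip 30 N or more), and while it is being turned a pull of a few N lifts it: in to-and-fro strokes of 1.2 rad, raise it 5 to 8 mm a stroke. The jam eases as it rises, gone after 50 mm.
- stake (a joint): how far the bell stake stands up out of its hole in the stake plate, m; 0 is home. It weighs 1.2 kg and only rests in its square hole (it cannot turn), so an upward pull of more than about 13 N lifts it; it drops back home when let go.
- stake_top (a point): the centre of the top of the bell stake, hidden in the bell, 22 mm above bell_mid at the start; z up. The stake's head is 41 mm across and 38 mm tall, the shaft below it 25 mm thick.
- horn (a point): the centre of the top of the T-shaped bickern stake that stands fast in the plate beside the bell, its axis 64 mm from the bell's, its top 25 mm higher than bell_mid at the start; z up. Its level arms run along the point's x axis, to 124 mm on +x (round tapering horn) and 115 mm on -x (flat, 26 mm wide, 18 mm thick); its middle is 56 mm long (x), 30 mm wide (y), 30 mm deep, on a round post.
- plate: the cast-iron stake plate, fixed to the bench, 210 mm (its x) by 160 mm (its y), 30 mm thick; origin at the centre of its underside. In its frame the bell stake stands at x 0, y -36 mm, the bickern at x 0, y +28 mm, and a low doming stake (38 mm across, its top 70 mm above the bench) at x 72 mm, y -30 mm.
- tray: the shallow plywood tray, fixed, 210 mm (its x) by 310 mm (its y), with a 6 mm thick floor and a 6 mm wide lip that stands 8 mm above the floor (14 mm above the bench); origin at the centre of its underside. Inside it measures 198 by 298 mm.
- bell_large_mid (a point): a finished bell standing mouth down in the tray: 77 mm across the mouth, 71 mm tall to the crown, 88 mm to the top of its loop. The point is on its axis, half-way up (36 mm above the mouth).
- bell_small_mid (a point): a smaller finished bell standing mouth down in the tray: 60 mm across the mouth, 56 mm tall to the crown, 69 mm to the top of its loop. The point is on its axis, half-way up (28 mm above the mouth).
- hammer_mid (a point): a planishing hammer, 260 mm long, lying on the bench beyond the plate and the tray, seen from the robot; the point is near the middle of its length.
- mallet_mid (a point): a wooden mallet lying beyond the plate and the tray; its head is 52 mm thick and 100 mm long (along the point's y); the point is the centre of the head, and the handle reaches 175 mm along -x.

How it is judged:
On the way:
1. the bell is clear above the stake, and the stake is still in its hole (z of bell_mid in the frame of stake_top above 0.032 m and value of joint stake below 0.01 m), for 0.1 s.
At the end, for the whole second after the job is handed in: The bell stands released and at rest on its mouth on the tray's floor, wholly inside the lip (height within 5 mm, upright within 0.1 rad), and the stake is home in the plate within 4 mm (x of bell_mid in the frame of tray between -0.072 and 0.072 m and y of bell_mid in the frame of tray between -0.122 and 0.122 m and z of bell_mid in the frame of tray between 0.032 and 0.041 m and angle between bell_mid's own z axis and vertical below 0.1 rad and linear speed of bell below 0.02 m/s and contact force between the fingers and bell below 0.1 N and value of joint stake below 0.004 m); the robot touches nothing.
It fails at once if the stake is pulled up more than 10 mm in its hole (value of joint stake above 0.01 m).
It fails at once if the bell is dropped or thrown (it moves faster than 0.4 m/s, a fall of about 10 mm, with no finger on it) (linear speed of bell above 0.4 m/s and contact force between the fingers and bell below 0.05 N).
It fails at once if a bell in the tray is shifted more than 15 mm or tipped (distance of any of bell_large_mid, bell_small_mid from where it was at the start of the episode above 0.015 m).
It fails at once if the hammer or the mallet is shifted more than 30 mm (distance of any of hammer_mid, mallet_mid from where it was at the start of the episode above 0.03 m).
It also fails if it takes over 64 s, if anything falls off the work surface, if the arm or the gripper's body presses on something with over 40 N, if the wrist force passes 120 N, or if a joint passes its speed limit or range.

## Working session

There is one attempt and no reset: what is moved stays moved. The work goes in short steps, Python scripts to look and compute and a shell command to move; the robot and the scene stay as the last step left them, time stands still between calls to the robot, and variables do not carry over. Pictures are saved under pics/ and viewed, and the job is handed in when it is done.

```bash
mkdir -p pics; ls; python3 - <<'E'
from station import *
import cv2,numpy as np
o=get_obs();print(o)
for n in ["scene","top","wrist"]:
    c=read_camera(n);cv2.imwrite(f"pics/{n}0.png",c["img"][...,::-1]);np.savez(f"{n}0.npz",**c)
    print(n,[c[k] for k in("fx","fy","cx","cy","k1","rvec","tvec")])
E
```

```text
pics
{'t': 0.0, 'q': array([ 1.11789787,  0.47777153,  0.02236949,  1.55644247, -0.01148803,
        1.10928367, -0.08311652]), 'joint_vel': array([ 1.50460282e-03, -6.07954315e-04,  6.85792899e-04,  2.81992550e-04,
       -1.94880709e-03, -8.44592030e-05, -1.10258149e-04]), 'joint_torque': array([-5.01131726e-04, -5.96467924e+01,  1.60771888e+00, -2.81203365e+01,
        1.23841257e-02,  9.53905284e-03, -2.04097637e-05]), 'eef_pos': array([ 0.22792486, -0.63473819,  0.23034924]), 'tool_rot': array([ 0.12113468, -0.12145752,  0.69723231, -0.69601837]), 'contact_force': array([-0.01271104,  0.29461723,  0.30426141]), 'torque': array([0.00825057, 0.04175112, 0.03474785]), 'gripper_width': 1.001380439612245}
scene [497.24800291585694, 497.24800291585694, 319.3956881407551, 194.80268652304582, -0.028302106440774674, array([ 2.36339261,  0.78355892, -0.2500554 ]), array([-0.50338946, -0.24709372,  1.56969639])]
top [489.28684510870016, 489.28684510870016, 317.92617745557914, 197.06472745340784, -0.050248674291707186, array([ 2.15112381, -2.19440462,  0.08346077]), array([0.01258839, 0.60620715, 1.15493099])]
wrist [348.9103050034167, 348.9103050034167, 319.42639765816097, 202.7121451834777, -0.050523880941739686, array([-2.33496287,  1.64371247,  0.2776222 ]), array([-0.67520777, -0.04238036,  0.3811286 ])]
```

View pics/scene0.png

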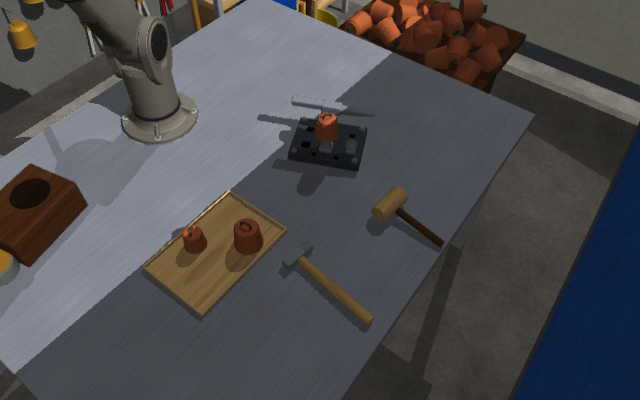

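View pics/top0.png

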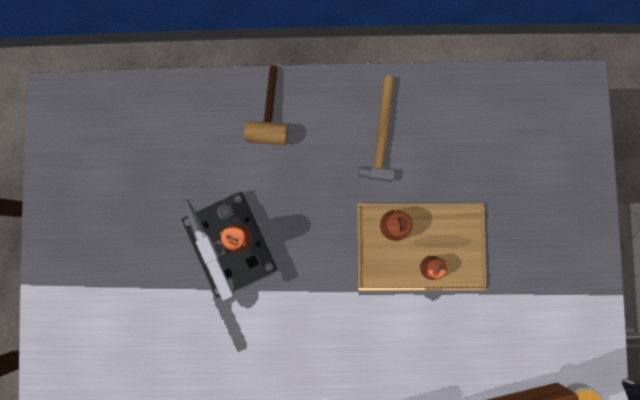

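View pics/wrist0.png

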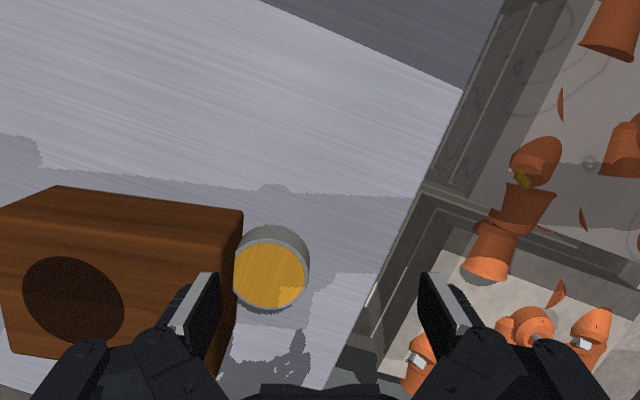

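The top view shows the jammed bell at about (233,237), with the bickern to its left. The tray spans (358–486, 203–290), and its bells are at (397,224) and (434,267). Next I'll measure the positions.

```bash
cat > h.py <<'E'
import numpy as np,cv2
def load(n):
    return dict(np.load(n,allow_pickle=True))
def rays(c,uv):
    uv=np.asarray(uv,float).reshape(-1,2)
    d=(uv-[c["cx"],c["cy"]])/[c["fx"],c["fy"]]
    s=d.copy()
    for _ in range(20): s=d/(1+c["k1"]*(s**2).sum(1,keepdims=True))
    R=cv2.Rodrigues(np.asarray(c["rvec"],float))[0]
    o=-R.T@np.asarray(c["tvec"],float)
    return o,np.c_[s,np.ones(len(s))]@R   # per unit depth
def onplane(c,uv,z):
    o,d=rays(c,uv); return o+d*((z-o[2])/d[:,2])[:,None]
def bydepth(c,uv):
    uv=np.asarray(uv,int).reshape(-1,2)
    o,d=rays(c,uv); return o+d*c["depth"][uv[:,1],uv[:,0]][:,None]
def cloud(c):
    v,u=np.mgrid[:400,:640]; return bydepth(c,np.c_[u.ravel(),v.ravel()]).reshape(400,640,3)
E
python3 - <<'E'
from h import *
for n in("top","scene"):
    c=load(n+"0.npz");P=cloud(c);hsv=cv2.cvtColor(c["img"],cv2.COLOR_RGB2HSV)
    m=((hsv[...,0]<12)&(hsv[...,1]>150)&(hsv[...,2]>60)).astype(np.uint8)
    m[P[...,2]<0.015]=0
    k,l,s,ce=cv2.connectedComponentsWithStats(m)
    for i in range(1,k):
        if s[i,4]<150: continue
        p=P[l==i]; p=p[(p[:,2]>0)]
        zt=np.percentile(p[:,2],97)
        print(n,s[i],"centre",p.mean(0).round(3),"min",p.min(0).round(3),"max",p.max(0).round(3),zt.round(3))
    if n=="top":
        # tray corners
        print(onplane(c,[(359,204),(485,204),(486,290),(358,290)],0.014).round(3))
        print("bench z",P[330,300],P[150,320],"traybase",P[220,460],P[280,380])
        g=cv2.resize(c["img"][170:320,160:310,::-1],(600,600),interpolation=cv2.INTER_CUBIC);cv2.imwrite("pics/topz.png",g)
    else:
        g=cv2.resize(c["img"][80:180,250:390,::-1],(798,570),interpolation=cv2.INTER_CUBIC);cv2.imwrite("pics/scz.png",g)
E
```

```text
top [381 211  31  29 659] centre [ 0.534 -0.177  0.073] min [ 0.502 -0.214  0.016] max [ 0.568 -0.01   1.203] 0.08
top [221 224  30  28 599] centre [0.512 0.178 0.146] min [ 0.482 -0.01   0.027] max [0.543 0.235 1.203] 0.154
top [421 256  25  23 422] centre [ 0.434 -0.263  0.061] min [ 0.406 -0.292  0.015] max [ 0.505 -0.01   1.203] 0.065
top [494 384  83  16 614] centre [ 0.138 -0.511  0.059] min [ 0.117 -0.567  0.015] max [ 0.505 -0.01   1.203] 0.1
[[ 0.588 -0.099  0.014]
 [ 0.582 -0.407  0.014]
 [ 0.374 -0.4    0.014]
 [ 0.381 -0.091  0.014]]
bench z [ 0.28577303  0.05062367 -0.00410322] [ 7.26098924e-01 -6.71620748e-03 -1.75214329e-04] traybase [ 0.54461192 -0.34588193  0.00669553] [ 0.40325744 -0.14594826  0.00399448]
scene [317 113  20  29 426] centre [0.524 0.166 0.132] min [ 0.49  -0.652  0.087] max [1.083 0.206 1.087] 0.154
scene [234 218  29  35 561] centre [ 0.552 -0.202  0.07 ] min [ 0.507 -0.652  0.015] max [ 1.083 -0.162  1.087] 0.08
scene [183 225  23  27 403] centre [ 0.442 -0.281  0.048] min [ 0.411 -0.302  0.016] max [ 0.459 -0.252  0.066] 0.064
```

View pics/topz.png

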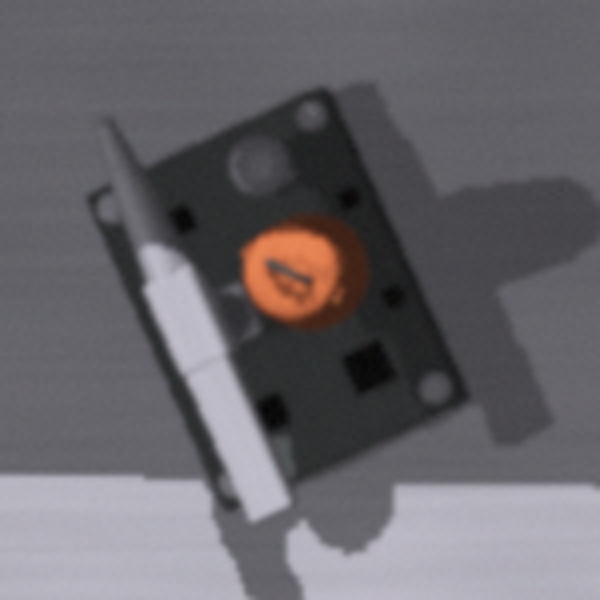

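View pics/scz.png

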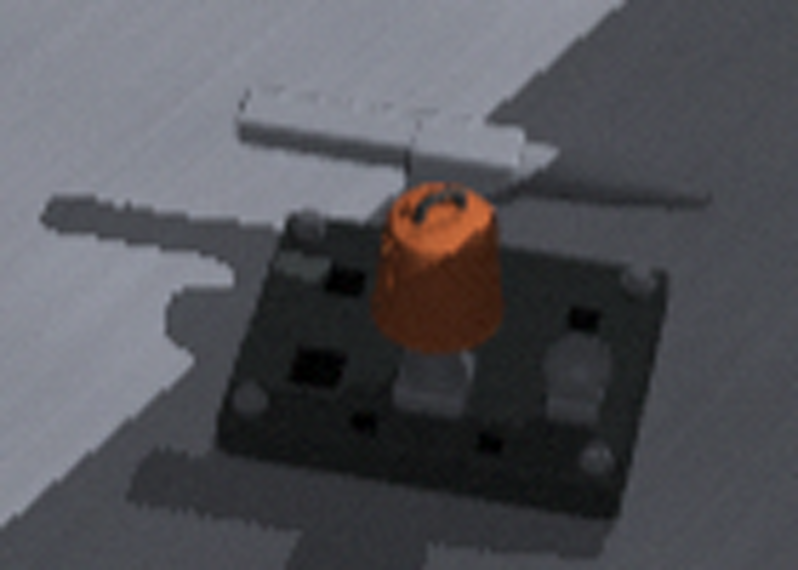

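```bash
python3 - <<'E'
from h import *
from station import *
from scipy.spatial.transform import Rotation as R
t=load("top0.npz");s=load("scene0.npz");w=load("wrist0.npz")
print("crown top",onplane(t,[(232.75,237.5)],.152).round(4),"scene",onplane(s,[(328.1,118.9)],.152).round(4))
# fit: crown bright disc via colour
hsv=cv2.cvtColor(t["img"],cv2.COLOR_RGB2HSV);P=cloud(t)
for nm,zc,box in(("jam",.152,(210,260,215,260)),("large",.077,(375,420,205,245)),("small",.062,(415,450,250,285))):
    m=(np.abs(P[...,2]-zc)<.008)&(hsv[...,0]<14)&(hsv[...,1]>100); M=np.zeros_like(m);M[box[2]:box[3],box[0]:box[1]]=1
    v,u=np.nonzero(m&M);p=onplane(t,np.c_[u,v],zc);
    (cx,cy),r=cv2.minEnclosingCircle(p[:,:2].astype(np.float32));print(nm,len(u),p.mean(0).round(4),cx,cy,2*r)
# horn direction
z=(P[...,2]>.135)&(P[...,2]<.152)&(hsv[...,1]<60);M=np.zeros_like(z);M[190:305,175:245]=1
v,u=np.nonzero(z&M);p=onplane(t,np.c_[u,v],.146)[:,:2]
print(len(p),cv2.fitLine(p.astype(np.float32),cv2.DIST_HUBER,0,.01,.01).ravel())
print("arm ends",onplane(t,[(160+268/4,170+515/4),(160+105/4,170+120/4)],.146).round(4), "mid ends",onplane(t,[(160+155/4,170+265/4),(160+208/4,170+350/4)],.146).round(4))
# plate corners top z=.03
print("plate corners",onplane(t,[(160+88/4,170+200/4),(160+325/4,170+90/4),(160+468/4,170+398/4),(160+228/4,170+505/4)],.03).round(4))
o=get_obs();q=o["tool_rot"];T=R.from_quat(q[[1,2,3,0]]).as_matrix();print("tool x,y,z cols\n",T.round(3))
Rw=cv2.Rodrigues(w["rvec"])[0];cw=-Rw.T@w["tvec"];print("cam in tool",(T.T@(cw-o["eef_pos"])).round(3), "optical",(T.T@Rw[2]).round(3))
E
```

```text
crown top [[0.512  0.1841 0.152 ]] scene [[0.5199 0.1788 0.152 ]]
jam 425 [0.512  0.1832 0.152 ] 0.5130842328071594 0.1835898756980896 0.056513119488954544
large 493 [ 0.5354 -0.1833  0.077 ] 0.5354885458946228 -0.18203365802764893 0.06338678300380707
small 327 [ 0.433  -0.2699  0.062 ] 0.4314867854118347 -0.2702878713607788 0.05155554041266441
1222 [0.914751   0.40401813 0.47532976 0.23656362]
arm ends [[0.3813 0.1985 0.146 ]
 [0.5954 0.2868 0.146 ]] mid ends [[0.5161 0.2592 0.146 ]
 [0.4698 0.2304 0.146 ]]
plate corners [[0.5571 0.3295 0.03  ]
 [0.6208 0.1854 0.03  ]
 [0.4349 0.1013 0.03  ]
 [0.374  0.2452 0.03  ]]
tool x,y,z cols
 [[-0.941 -0.001  0.338]
 [-0.338  0.001 -0.941]
 [ 0.    -1.    -0.001]]
cam in tool [-0.084 -0.143  0.001] optical [0.328 0.945 0.001]
```

Bell axis is at about (0.512, 0.183). The plate frame from its corners predicts (0.511, 0.1825), so the two agree. The jaw axis has to run along the bickern arms, at a yaw of 0.416. I'll travel there in two legs.

```bash
python3 -m jog '[[[-60,0,-39],-0.1],[[-115,0,-75],-0.2],[[-153,0,-99],-0.3],[[-191,0,-124],-0.4],[[-230,0,-149],-0.5],[[-268,0,-173],-0.55],[[-306,0,-198],-0.6],[[-344,0,-223],-0.65],[[-383,0,-248],-0.7],[[-421,0,-272],-0.75],[[-459,0,-297],-0.8],[[-459,0,-297],-0.8],[[-459,0,-297],-0.8],[[-459,0,-297],-0.8],[[-459,0,-297],-0.8],[[-459,0,-297],-0.8]]' 85 60
cat > goto.py <<'E'
import sys
from h import *
from station import *
from scipy.spatial.transform import Rotation as R
# world target TCP x y z, yaw of tool z
x,y,z,yaw=map(float,sys.argv[1:5]);o=get_obs();q=o["tool_rot"];T=R.from_quat(q[[1,2,3,0]]).as_matrix()
d=T.T@(np.array([x,y,z])-o["eef_pos"]);cy=np.arctan2(T[1,2],T[0,2])
print("t",o["t"],"tcp",o["eef_pos"].round(4),"yaw",cy.round(3),"tilt",T[:,1].round(3),"F",o["contact_force"].round(1),"w",round(o["gripper_width"],3))
print("shift mm",(d*1000).round(1),"turn",round(-((yaw-cy+np.pi)%(2*np.pi)-np.pi),3),"q",o["q"].round(2))
E
python3 goto.py .512 .183 .230 .416
```

```text
t: 1.48
eef_pos: [0.5595, -0.2007, 0.2309]
tool_rot: [0.383, -0.384, 0.594, -0.594]
contact_force: [-1.1, -0.7, 0.1]
gripper_width: 0.996
t 1.4833 tcp [ 0.5595 -0.2007  0.2309] yaw -0.425 tilt [-0.001 -0.    -1.   ] F [-1.1 -0.7  0.1] w 0.996
shift mm [-330.     0.9 -201.5] turn -0.841 q [ 0.5   0.37 -0.34  1.74  0.14  1.06 -0.31]
```

```bash
python3 -m jog '[[[-33,0,-20],-0.1],[[-66,0,-40],-0.2],[[-99,0,-60],-0.3],[[-132,0,-80],-0.4],[[-165,0,-101],-0.5],[[-198,0,-121],-0.6],[[-231,0,-141],-0.7],[[-264,0,-161],-0.8],[[-297,0,-181],-0.84],[[-330,0,-201],-0.841],[[-330,0,-201],-0.841],[[-330,0,-201],-0.841],[[-330,0,-201],-0.841]]'
python3 goto.py .512 .183 .230 .416
python3 - <<'E'
from station import *
import cv2,numpy as np
c=read_camera("wrist");cv2.imwrite("pics/wrist1.png",c["img"][...,::-1]);np.savez("wrist1.npz",**c)
E
```

```text
t: 2.57
eef_pos: [0.5135, 0.1805, 0.2309]
tool_rot: [-0.591, 0.592, -0.387, 0.387]
contact_force: [0.4, -0.7, -0.1]
gripper_width: 0.999
t 2.5667 tcp [0.5135 0.1805 0.2309] yaw 0.412 tilt [-0.    -0.002 -1.   ] F [ 0.4 -0.7 -0.1] w 0.999
shift mm [-2.9  0.9 -0.4] turn -0.004 q [ 0.08  0.33 -0.66  1.83  0.23  1.05 -0.25]
```

View pics/wrist1.png

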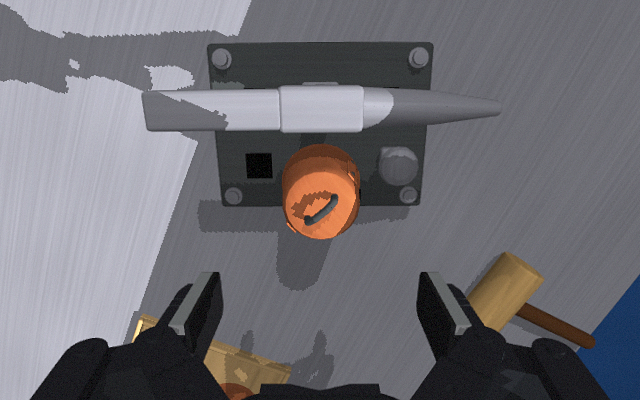

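The wrist view shows the crown disc near (321,206). The bickern lies level across the picture at rows 87–130, so the jaws are parallel to it.

```bash
python3 - <<'E'
from h import *
c=load("wrist1.npz");P=cloud(c);hsv=cv2.cvtColor(c["img"],cv2.COLOR_RGB2HSV)
m=(hsv[...,0]<14)&(hsv[...,1]>100)&(P[...,2]>.143)&(P[...,2]<.16);M=np.zeros_like(m);M[130:260,270:375]=1
v,u=np.nonzero(m&M);p=P[m&M];print(len(p),"z",np.median(p[:,2]))
h=p[np.abs(p[:,2]-np.median(p[:,2]))<.003]
print("circ depth",cv2.minEnclosingCircle(h[:,:2].astype(np.float32)))
k=np.abs(p[:,2]-np.median(p[:,2]))<.003
print("circ plane",cv2.minEnclosingCircle(onplane(c,np.c_[u,v][k],.152)[:,:2].astype(np.float32)))
print("rough",onplane(c,[(320.5,206)],.152).round(4))
print("horn edges y (near/far)",onplane(c,[(321,131),(321,87)],.146).round(4),onplane(c,[(220,131)],.146).round(4))
E
python3 goto.py .512 .183 .230 .416
```

```text
4212 z 0.15188276045269863
circ depth ((0.5122268795967102, 0.18420125544071198), 0.02557780221104622)
circ plane ((0.5119152069091797, 0.18509168922901154), 0.02528751641511917)
rough [[0.5122 0.1843 0.152 ]]
horn edges y (near/far) [[0.4927 0.2297 0.146 ]
 [0.4817 0.2547 0.146 ]] [[0.4324 0.2036 0.146 ]]
t 2.6167 tcp [0.5137 0.18   0.2309] yaw 0.411 tilt [-0.    -0.002 -1.   ] F [-0.2 -1.2 -0.4] w 0.992
shift mm [-3.5  0.9 -0.3] turn -0.005 q [ 0.08  0.33 -0.66  1.83  0.23  1.05 -0.25]
```

```bash
python3 goto.py .512 .184 .101 .416; python3 -m jog '[[[-4,10,0],0],[[-4,30,0],0],[[-4,50,0],0],[[-4,50,0],0],[[-4,50,0],0]]'; python3 goto.py .512 .184 .101 .416
```

```text
t 2.6167 tcp [0.5137 0.18   0.2309] yaw 0.411 tilt [-0.    -0.002 -1.   ] F [-0.2 -1.2 -0.4] w 0.992
shift mm [ -4.6 129.9   0.2] turn -0.005 q [ 0.08  0.33 -0.66  1.83  0.23  1.05 -0.25]
t: 3.03
eef_pos: [0.5109, 0.185, 0.1802]
tool_rot: [-0.591, 0.593, -0.387, 0.386]
contact_force: [0.6, 0.4, 0.6]
gripper_width: 0.998
t 3.0333 tcp [0.5109 0.185  0.1802] yaw 0.413 tilt [-0.003 -0.001 -1.   ] F [0.6 0.4 0.6] w 0.998
shift mm [ 1.3 79.2  0.8] turn -0.003 q [ 0.05  0.39 -0.64  1.89  0.28  0.96 -0.3 ]
```

```bash
python3 -m jog '[[[1,20,1],0],[[1,40,1],0],[[1,60,1],0],[[1,75,1],0],[[1,79,1],0],[[1,79,1],0],[[1,79,1],0]]'; python3 goto.py .512 .184 .101 .416
python3 - <<'E'
from station import *
import cv2,numpy as np
for n in("wrist","scene"):
    c=read_camera(n);cv2.imwrite(f"pics/{n}2.png",c["img"][...,::-1]);np.savez(f"{n}2.npz",**c)
E
```

```text
t: 3.62
eef_pos: [0.5137, 0.1863, 0.1035]
tool_rot: [0.593, -0.592, 0.386, -0.387]
contact_force: [0.6, 1.1, -0.1]
gripper_width: 0.997
t 3.6167 tcp [0.5137 0.1863 0.1035] yaw 0.414 tilt [ 0.002  0.001 -1.   ] F [ 0.6  1.1 -0.1] w 0.997
shift mm [ 1.4  2.5 -2.5] turn -0.002 q [ 0.01  0.49 -0.59  1.94  0.37  0.81 -0.38]
```

View pics/wrist2.png

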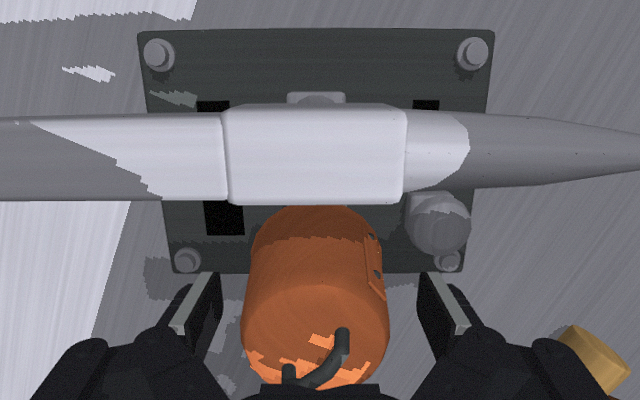

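The bell (columns 241–390) sits between the pads, a little left of centre. I'll make a small correction and close at 60 N.

```bash
python3 -m jog '[[[1,2,-2],0],[[1,2,-2],0],[[1,2,-2],0]]';python3 -m jog '[[[0,0,0],0],[[0,0,0],0],[[0,0,0],0],[[0,0,0],0],[[0,0,0],0],[[0,0,0],0],[[0,0,0],0],[[0,0,0],0]]' 40 60; python3 goto.py .512 .184 .101 .416
```

```text
t: 3.97
eef_pos: [0.5115, 0.1842, 0.1007]
tool_rot: [0.592, -0.592, 0.386, -0.387]
contact_force: [0.3, -0.5, -0.0]
gripper_width: 0.994
t: 4.63
eef_pos: [0.5124, 0.1849, 0.1007]
tool_rot: [0.593, -0.592, 0.386, -0.387]
contact_force: [6.2, 2.1, 0.1]
gripper_width: 0.679
t 4.6333 tcp [0.5124 0.1849 0.1007] yaw 0.415 tilt [ 0.002  0.001 -1.   ] F [6.2 2.1 0.1] w 0.679
shift mm [ 0.7 -0.3 -0.8] turn -0.001 q [ 0.01  0.5  -0.59  1.95  0.38  0.8  -0.38]
```

```bash
python3 -m jog '[[[0,0,1],-0.1],[[0,0,1],-0.2],[[0,-1,1],-0.3],[[0,-1.5,1],-0.4],[[0,-2,1],-0.5],[[0,-2.5,1],-0.6],[[0,-2.5,1],-0.6]]'; python3 goto.py .512 .184 .101 .416
```

```text
t: 5.22
eef_pos: [0.5118, 0.1846, 0.1021]
tool_rot: [-0.68, 0.68, -0.193, 0.192]
contact_force: [3.0, 1.9, -5.8]
gripper_width: 0.681
t 5.2167 tcp [0.5118 0.1846 0.1021] yaw 1.019 tilt [-0.001  0.    -1.   ] F [ 3.   1.9 -5.8] w 0.681
shift mm [ 0.5  1.1 -0.4] turn 0.603 q [ 0.11  0.53 -0.73  1.94  0.47  0.85  0.15]
```

Both turn and rise follow, and the pull is only about 6 N. Now the full strokes.

```bash
python3 -m jog '[[[0,0,0],0.12],[[0,0,0],0.24],[[0,-0.7,0],0.36],[[0,-1.4,0],0.48],[[0,-2.1,0],0.6],[[0,-2.8,0],0.72],[[0,-3.5,0],0.84],[[0,-4.2,0],0.96],[[0,-4.9,0],1.08],[[0,-5.5,0],1.2],[[0,-5.5,0],1.2]]'; python3 goto.py .512 .184 .101 .416
```

```text
t: 6.13
eef_pos: [0.512, 0.1845, 0.1078]
tool_rot: [-0.449, 0.45, -0.546, 0.546]
contact_force: [4.6, 1.8, -6.5]
gripper_width: 0.68
t 6.1333 tcp [0.512  0.1845 0.1078] yaw -0.194 tilt [-0.    -0.001 -1.   ] F [ 4.6  1.8 -6.5] w 0.68
shift mm [0.5 6.8 0.1] turn -0.61 q [-0.1   0.46 -0.45  1.95  0.28  0.79 -0.9 ]
```

```bash
python3 - <<'E'
from station import *
import cv2,numpy as np
for n in("wrist","scene"):
    c=read_camera(n);cv2.imwrite(f"pics/{n}3.png",c["img"][...,::-1] if n=="wrist" else cv2.resize(c["img"][80:180,250:390,::-1],(798,570)));np.savez(f"{n}3.npz",**c)
E
```

```text
(no output)
```

View pics/wrist3.png

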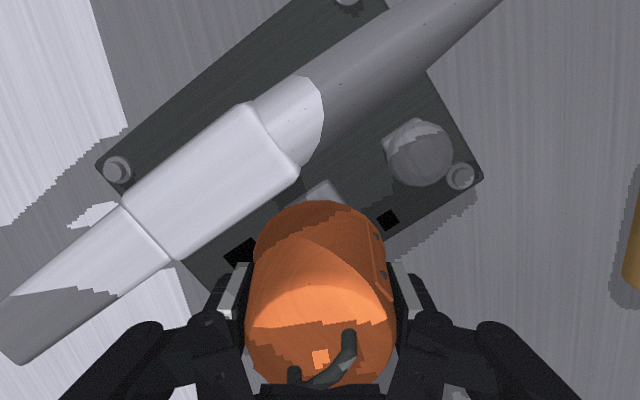

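View pics/scene3.png

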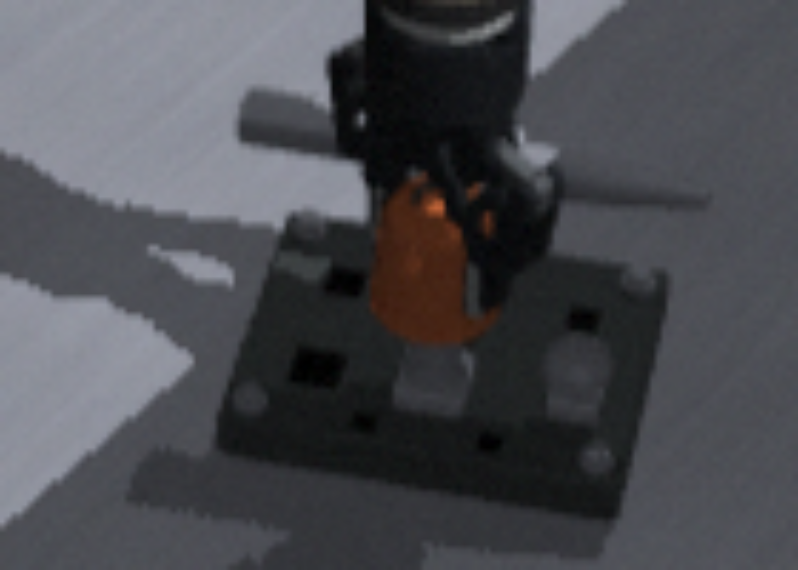

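In the wrist view the loop keeps its place between the fingers, so the bell is turning with the grip. In the scene view the mouth's lower edge has risen and the stake is still seated. I'll continue with two strokes per call.

```bash
python3 -m jog '[[[0,0,0],-0.12],[[0,0,0],-0.24],[[0,-0.7,0],-0.36],[[0,-1.5,0],-0.48],[[0,-2.3,0],-0.6],[[0,-3.1,0],-0.72],[[0,-3.9,0],-0.84],[[0,-4.7,0],-0.96],[[0,-5.4,0],-1.08],[[0,-6,0],-1.2],[[0,-6,0],-1.08],[[0,-6,0],-0.96],[[0,-6.8,0],-0.84],[[0,-7.6,0],-0.72],[[0,-8.4,0],-0.6],[[0,-9.2,0],-0.48],[[0,-10,0],-0.36],[[0,-10.8,0],-0.24],[[0,-11.5,0],-0.12],[[0,-12,0],0]]'; python3 goto.py .512 .184 .101 .416
```

```text
t: 7.9
eef_pos: [0.5121, 0.1849, 0.12]
tool_rot: [0.451, -0.451, 0.545, -0.545]
contact_force: [3.5, 1.2, -5.7]
gripper_width: 0.681
t 7.9 tcp [0.5121 0.1849 0.12  ] yaw -0.188 tilt [-0. -0. -1.] F [ 3.5  1.2 -5.7] w 0.681
shift mm [ 0.9 19.   0.1] turn -0.604 q [-0.09  0.44 -0.47  1.94  0.27  0.82 -0.89]
```

```bash
python3 -m jog '[[[0,0,0],-0.12],[[0,0,0],-0.24],[[0,-0.8,0],-0.36],[[0,-1.7,0],-0.48],[[0,-2.6,0],-0.6],[[0,-3.5,0],-0.72],[[0,-4.4,0],-0.84],[[0,-5.2,0],-0.96],[[0,-6,0],-1.08],[[0,-6.5,0],-1.2],[[0,-6.5,0],-1.08],[[0,-6.5,0],-0.96],[[0,-7.3,0],-0.84],[[0,-8.2,0],-0.72],[[0,-9.1,0],-0.6],[[0,-10,0],-0.48],[[0,-10.9,0],-0.36],[[0,-11.7,0],-0.24],[[0,-12.5,0],-0.12],[[0,-13,0],0]]'; python3 goto.py .512 .184 .101 .416
python3 - <<'E'
from station import *
import cv2,numpy as np
for n in("wrist","scene"):
    c=read_camera(n);cv2.imwrite(f"pics/{n}4.png",c["img"][...,::-1] if n=="wrist" else cv2.resize(c["img"][80:180,250:390,::-1],(798,570)))
E
```

```text
t: 9.57
eef_pos: [0.5121, 0.1849, 0.1333]
tool_rot: [0.45, -0.451, 0.545, -0.545]
contact_force: [3.2, 1.5, -3.7]
gripper_width: 0.68
t 9.5667 tcp [0.5121 0.1849 0.1333] yaw -0.189 tilt [-0.  0. -1.] F [ 3.2  1.5 -3.7] w 0.68
shift mm [ 0.9 32.3  0.1] turn -0.605 q [-0.08  0.42 -0.48  1.93  0.26  0.84 -0.88]
```

View pics/scene4.png

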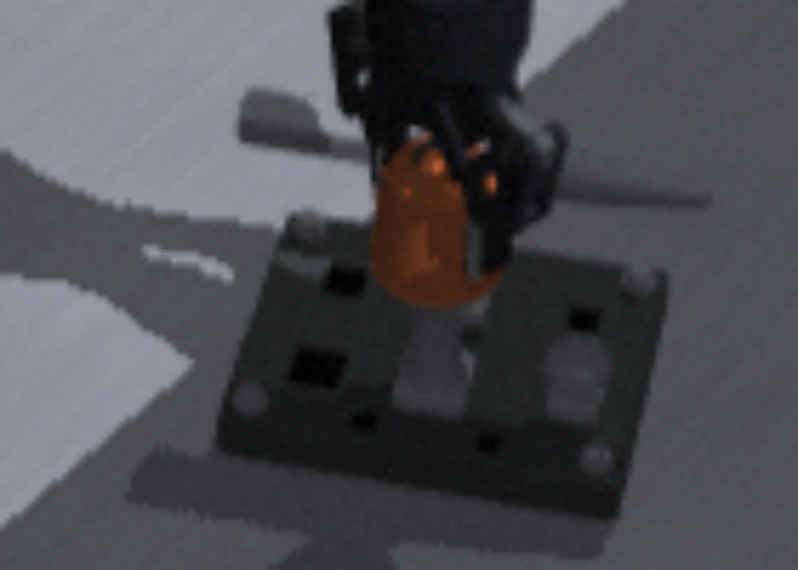

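View pics/wrist4.png

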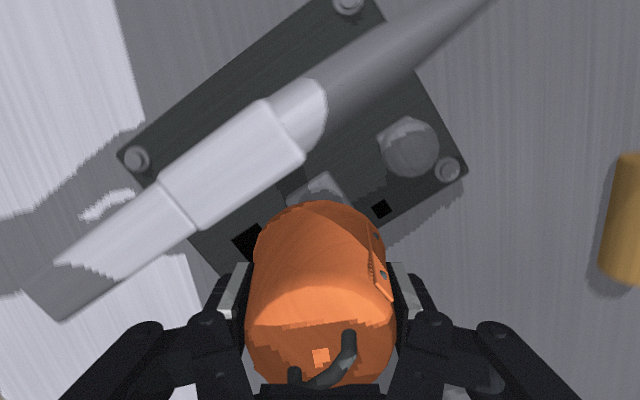

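The scene view shows the mouth now at row 300, against 340 before, with more shaft visible below it. The stake base is unmoved at row 412. The bell has risen about 32 mm, so on with the strokes.

```bash
python3 -m jog '[[[0,0,0],-0.12],[[0,0,0],-0.24],[[0,-0.8,0],-0.36],[[0,-1.7,0],-0.48],[[0,-2.6,0],-0.6],[[0,-3.5,0],-0.72],[[0,-4.4,0],-0.84],[[0,-5.2,0],-0.96],[[0,-6,0],-1.08],[[0,-6.5,0],-1.2],[[0,-6.5,0],-1.08],[[0,-6.5,0],-0.96],[[0,-7.3,0],-0.84],[[0,-8.2,0],-0.72],[[0,-9.1,0],-0.6],[[0,-10,0],-0.48],[[0,-10.9,0],-0.36],[[0,-11.7,0],-0.24],[[0,-12.5,0],-0.12],[[0,-13,0],0]]'; python3 goto.py .512 .184 .101 .416
```

```text
t: 11.33
eef_pos: [0.5118, 0.1848, 0.1463]
tool_rot: [0.451, -0.452, 0.544, -0.544]
contact_force: [2.2, 0.7, -2.9]
gripper_width: 0.68
t 11.3333 tcp [0.5118 0.1848 0.1463] yaw -0.186 tilt [-0.001 -0.    -1.   ] F [ 2.2  0.7 -2.9] w 0.68
shift mm [ 0.8 45.3  0.4] turn -0.602 q [-0.07  0.41 -0.49  1.92  0.24  0.87 -0.87]
```

```bash
python3 -m jog '[[[0,0,0],-0.12],[[0,0,0],-0.24],[[0,-0.8,0],-0.36],[[0,-1.7,0],-0.48],[[0,-2.6,0],-0.6],[[0,-3.5,0],-0.72],[[0,-4.4,0],-0.84],[[0,-5.2,0],-0.96],[[0,-6,0],-1.08],[[0,-6.5,0],-1.2],[[0,-6.5,0],-1.08],[[0,-6.5,0],-0.96],[[0,-7.3,0],-0.84],[[0,-8.2,0],-0.72],[[0,-9.1,0],-0.6]]'; python3 goto.py .512 .184 .101 .416
python3 - <<'E'
from station import *
import cv2,numpy as np
for n in("wrist","scene"):
    c=read_camera(n);cv2.imwrite(f"pics/{n}5.png",c["img"][...,::-1] if n=="wrist" else cv2.resize(c["img"][80:180,250:390,::-1],(798,570)))
E
```

```text
t: 12.58
eef_pos: [0.5108, 0.1841, 0.1549]
tool_rot: [-0.591, 0.593, -0.387, 0.386]
contact_force: [-0.6, -0.1, -1.2]
gripper_width: 0.68
t 12.5833 tcp [0.5108 0.1841 0.1549] yaw 0.414 tilt [-0.003 -0.001 -1.   ] F [-0.6 -0.1 -1.2] w 0.68
shift mm [ 0.5 53.9  1.2] turn -0.002 q [ 0.04  0.42 -0.62  1.91  0.31  0.91 -0.32]
```

View pics/scene5.png

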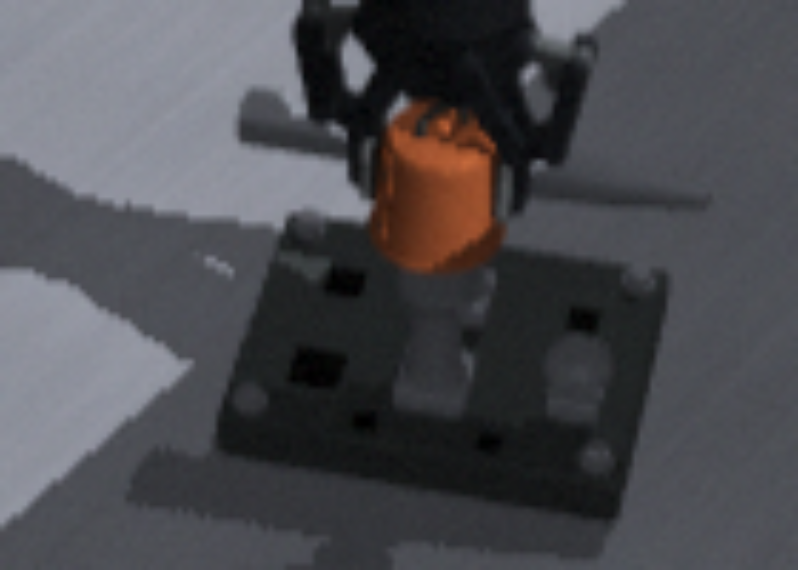

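The jam has eased and the pull is about 1 N. The stake head is visible below the mouth and the base is still seated, so I'll lift straight up, slowly.

```bash
python3 -m jog '[[[0,-1,0],0],[[0,-3,0],0],[[0,-5,0],0],[[0,-8,0],0],[[0,-12,0],0],[[0,-17,0],0],[[0,-23,0],0],[[0,-30,0],0],[[0,-36,0],0],[[0,-40,0],0],[[0,-42,0],0],[[0,-42,0],0]]'; python3 goto.py .45 -.17 .197 .416
python3 - <<'E'
from station import *
import cv2,numpy as np
for n in("scene","wrist","top"):
    c=read_camera(n);cv2.imwrite(f"pics/{n}6.png",c["img"][...,::-1]);np.savez(f"{n}6.npz",**c)
E
```

```text
t: 13.68
eef_pos: [0.5126, 0.1849, 0.1981]
tool_rot: [0.593, -0.592, 0.386, -0.387]
contact_force: [-1.0, -0.1, -2.2]
gripper_width: 0.683
t 13.6833 tcp [0.5126 0.1849 0.1981] yaw 0.415 tilt [ 0.001  0.    -1.   ] F [-1.  -0.1 -2.2] w 0.683
shift mm [ 299.5    0.9 -200.4] turn -0.001 q [ 0.06  0.37 -0.64  1.87  0.26  0.99 -0.28]
```

View pics/scene6.png

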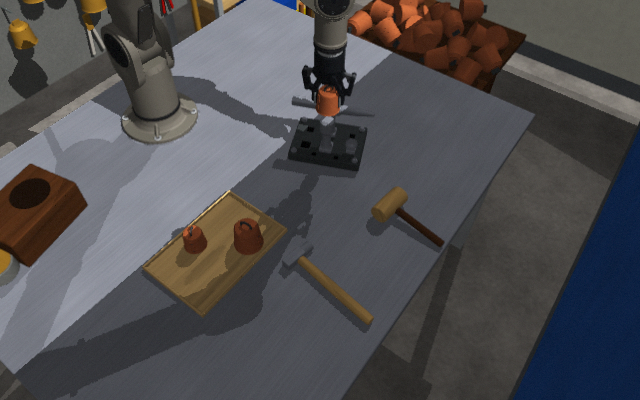

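View pics/wrist6.png

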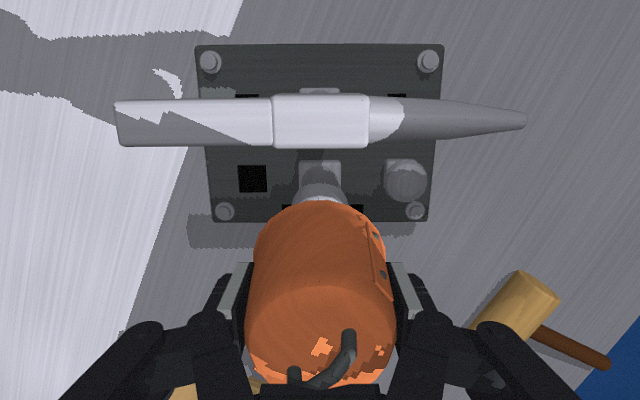

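The bell is off: the wrist view shows the stake head standing free at about (320,190). The free space in the tray is around (0.533, −0.335), which is over 115 mm from both tray bells.

```bash
python3 goto.py .533 -.335 .197 .416; python3 - <<'E'
import numpy as np
# tray-frame check
C=np.array([(.588,-.099),(.582,-.407),(.374,-.400),(.381,-.091)]);c=C.mean(0);y=(C[0]+C[3]-C[1]-C[2]);y/=np.hypot(*y);x=np.array([y[1],-y[0]])
for n,p in(("goal",(.533,-.335)),("large",(.5355,-.182)),("small",(.432,-.270))): d=np.array(p)-c;print(n,(d@x).round(4),(d@y).round(4))
print(c, np.hypot(*(C[0]-C[1])),np.hypot(*(C[0]-C[3])))
E
```

```text
t 13.8333 tcp [0.5121 0.1846 0.1971] yaw 0.415 tilt [-0. -0. -1.] F [ 0.1 -0.1 -2.1] w 0.685
shift mm [ 4.839e+02  2.000e-01 -1.904e+02] turn -0.001 q [ 0.06  0.37 -0.64  1.87  0.26  0.99 -0.28]
goal 0.0535 -0.0846
large 0.0528 0.0684
small -0.0488 -0.0218
[ 0.48125 -0.24925] 0.3080584360149872 0.2071545316907163
```

```bash
python3 -m jog '[[[8,0,-3],0],[[25,0,-10],0],[[50,0,-20],0],[[78,0,-31],0],[[108,0,-43],0],[[138,0,-54],0],[[168,0,-66],0],[[198,0,-78],0],[[228,0,-90],0],[[258,0,-102],0],[[288,0,-114],0],[[318,0,-126],0],[[348,0,-138],0],[[378,0,-149],0],[[408,0,-161],0],[[435,0,-171],0],[[458,0,-180],0],[[474,0,-187],0],[[484,0,-190],0],[[484,0,-190],0]]'; python3 -m jog '[[[0,5,0],0],[[0,15,0],0],[[0,30,0],0],[[0,50,0],0],[[0,70,0],0],[[0,90,0],0],[[0,108,0],0],[[0,122,0],0],[[0,130,0],0],[[0,130,0],0],[[0,130,0],0]]';python3 goto.py .533 -.335 .0167 .416
python3 - <<'E'
from station import *
import cv2,numpy as np
for n in("scene","wrist","top"):
    c=read_camera(n);cv2.imwrite(f"pics/{n}7.png",c["img"][...,::-1]);np.savez(f"{n}7.npz",**c)
E
```

```text
t: 15.5
eef_pos: [0.5324, -0.338, 0.1967]
tool_rot: [-0.591, 0.592, -0.388, 0.387]
contact_force: [-0.3, 1.4, -2.0]
gripper_width: 0.681
t: 16.42
eef_pos: [0.5338, -0.3341, 0.0674]
tool_rot: [0.593, -0.592, 0.386, -0.386]
contact_force: [1.3, -0.3, -2.4]
gripper_width: 0.68
t 16.4167 tcp [ 0.5338 -0.3341  0.0674] yaw 0.416 tilt [-0.  0. -1.] F [ 1.3 -0.3 -2.4] w 0.68
shift mm [ 0.5 50.7 -1.1] turn -0.0 q [ 0.75  0.62 -0.39  1.77  0.31  0.81  0.62]
```

View pics/scene7.png

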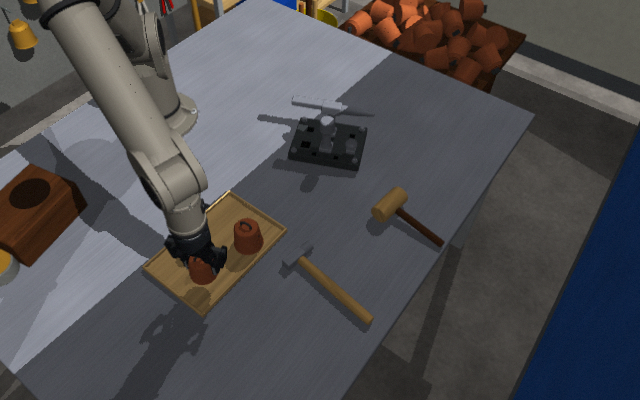

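View pics/wrist7.png

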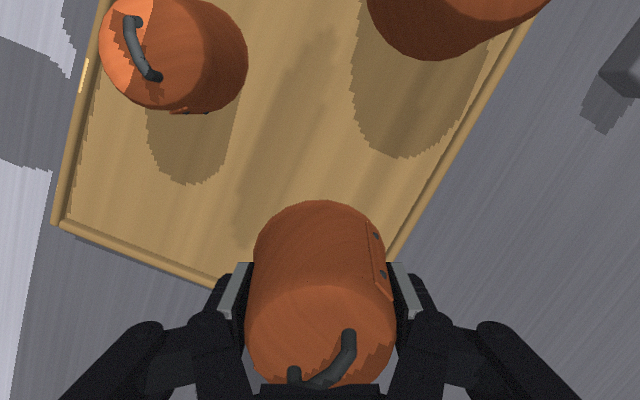

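The bell hangs over the free end of the tray with both neighbours clear. It's near the far corner, so I'll move it about 12 mm inward and lower gently.

```bash
python3 -m jog '[[[-4,5,-2],0],[[-8,15,-3],0],[[-12,24,-5],0],[[-12,33,-5],0],[[-12,40,-5],0],[[-12,44,-5],0],[[-12,46,-5],0],[[-12,46,-5],0],[[-12,46,-5],0]]';python3 goto.py .525 -.325 .0167 .416
```

```text
t: 17.32
eef_pos: [0.5245, -0.3259, 0.0215]
tool_rot: [0.592, -0.592, 0.386, -0.386]
contact_force: [0.2, 0.0, -2.5]
gripper_width: 0.678
t 17.3167 tcp [ 0.5245 -0.3259  0.0215] yaw 0.415 tilt [ 0. -0. -1.] F [ 0.2  0.  -2.5] w 0.678
shift mm [-0.6  4.8  0.9] turn -0.001 q [ 0.73  0.67 -0.37  1.82  0.35  0.72  0.58]
```

```bash
python3 -m jog '[[[0,1,0],0],[[0,2,0],0],[[0,3,0],0],[[0,4,0],0],[[0,4,0],0],[[0,4,0],0]]';python3 goto.py .525 -.325 .0167 .416
```

```text
t: 17.82
eef_pos: [0.5243, -0.326, 0.0178]
tool_rot: [-0.592, 0.592, -0.386, 0.386]
contact_force: [-1.3, 0.9, 1.9]
gripper_width: 0.679
t 17.8167 tcp [ 0.5243 -0.326   0.0178] yaw 0.415 tilt [ 0. -0. -1.] F [-1.3  0.9  1.9] w 0.679
shift mm [-0.6  1.1  1. ] turn -0.001 q [ 0.73  0.68 -0.37  1.82  0.35  0.71  0.58]
```

The vertical force went from −2.4 N (the bell's weight) to +1.9 N, so the mouth is on the floor. Releasing.

```bash
python3 -m jog '[[[0,0,0],0],[[0,0,0],0],[[0,0,0],0],[[0,0,0],0],[[0,0,0],0],[[0,0,0],0],[[0,0,0],0],[[0,0,0],0]]' 82 20;python3 goto.py .525 -.325 .0167 .416
python3 - <<'E'
from station import *
import cv2,numpy as np
c=read_camera("wrist");cv2.imwrite("pics/wrist8.png",c["img"][...,::-1])
E
```

```text
t: 18.48
eef_pos: [0.5241, -0.3258, 0.0174]
tool_rot: [0.592, -0.592, 0.386, -0.386]
contact_force: [0.5, 0.6, 1.3]
gripper_width: 0.959
t 18.4833 tcp [ 0.5241 -0.3258  0.0174] yaw 0.415 tilt [ 0.  0. -1.] F [0.5 0.6 1.3] w 0.959
shift mm [-0.4  0.7  1.1] turn -0.001 q [ 0.73  0.68 -0.37  1.82  0.35  0.71  0.58]
```

View pics/wrist8.png

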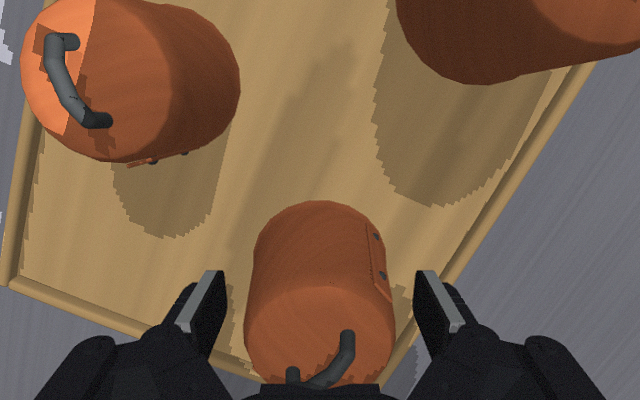

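Both pads are clear of the bell, at columns 222 and 415 against the bell's 245–395. Retreating straight up.

```bash
python3 -m jog '[[[0,-3,0],0],[[0,-10,0],0],[[0,-20,0],0],[[0,-35,0],0],[[0,-55,0],0],[[0,-80,0],0],[[0,-105,0],0],[[0,-130,0],0],[[0,-155,0],0],[[0,-170,0],0],[[0,-170,0],0]]'
python3 -m jog '[[[-10,0,-15],0],[[-20,-20,-40],0],[[-30,-40,-75],0],[[-30,-40,-110],0],[[-30,-40,-140],0],[[-30,-40,-160],0],[[-30,-40,-160],0],[[-30,-40,-160],0]]'
python3 - <<'E'
from station import *
from h import *
for n in("scene","top","wrist"):
    c=read_camera(n);cv2.imwrite(f"pics/{n}9.png",c["img"][...,::-1]);np.savez(f"{n}9.npz",**c)
    if n=="wrist":continue
    P=cloud(c);hsv=cv2.cvtColor(c["img"],cv2.COLOR_RGB2HSV)
    m=((hsv[...,0]<14)&(hsv[...,1]>120)&(hsv[...,2]>50)&(P[...,2]>.02)&(P[...,2]<.11)).astype(np.uint8)
    k,l,s,ce=cv2.connectedComponentsWithStats(m)
    for i in range(1,k):
        if s[i,4]>100: p=P[l==i];print(n,s[i],np.median(p,0).round(3),np.percentile(p[:,2],[50,98]).round(3))
E
```

```text
t: 19.45
eef_pos: [0.5265, -0.3267, 0.1927]
tool_rot: [0.592, -0.592, 0.383, -0.389]
contact_force: [0.3, -0.1, 1.3]
gripper_width: 0.964
t: 20.12
eef_pos: [0.3644, -0.3633, 0.2274]
tool_rot: [-0.592, 0.592, -0.387, 0.387]
contact_force: [-0.8, 0.4, 0.2]
gripper_width: 0.959
scene [   0  171   76   94 3067] [ 0.12  -0.504  0.097] [0.097 0.103]
scene [234 218  28  33 710] [ 0.55  -0.2    0.069] [0.069 0.08 ]
scene [183 225  23  26 421] [ 0.445 -0.281  0.056] [0.056 0.064]
scene [192 257  27  30 598] [ 0.537 -0.335  0.062] [0.062 0.071]
top [265  66  10  56 179] [0.858 0.116 0.026] [0.026 0.033]
top [381 210  31  30 679] [ 0.535 -0.177  0.074] [0.074 0.082]
top [441 216  29  26 561] [ 0.524 -0.316  0.065] [0.065 0.072]
top [422 256  25  23 433] [ 0.434 -0.265  0.059] [0.059 0.065]
top [497 387  51  13 335] [ 0.132 -0.483  0.04 ] [0.04  0.081]
```

View pics/scene9.png

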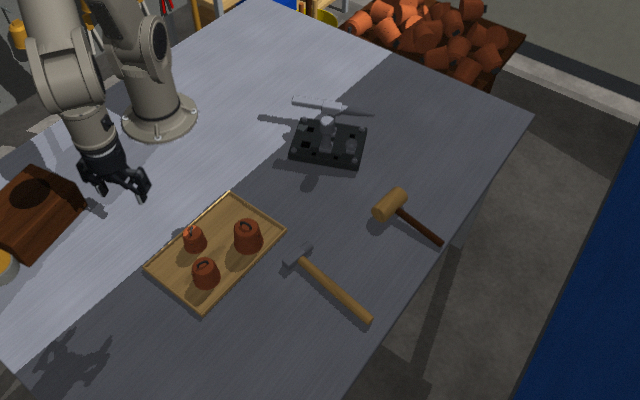

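View pics/top9.png

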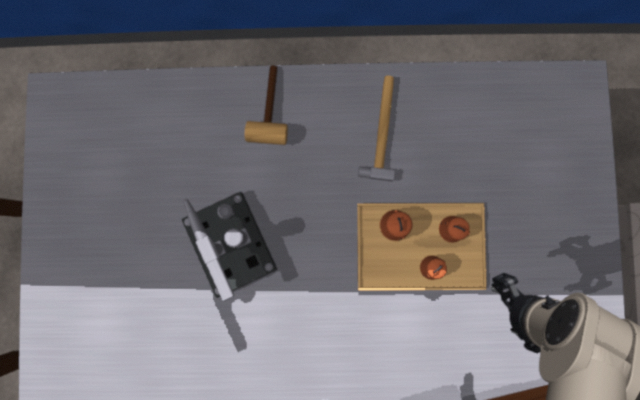

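The bell stands upright in the tray at top-view pixel (455,229), and the other two bells read within about 2 mm of before. Next a quick check of the stake height: home should be about 0.143 m.

```bash
python3 - <<'E'
from h import *
from station import *
c=load("top9.npz");P=cloud(c);print("stake top z",np.median(P[235:242,230:237,2]))
print("crown",np.median(P[225:232,447:453],axis=(0,1)))
o=get_obs();print(o["t"],abs(o["joint_vel"]).max(),o["contact_force"])
hand_in()
E
```

```text
stake top z 0.14212290906343106
crown [ 0.52459489 -0.30420475  0.06507988]
20.2667 0.006753926260258319 [-1.22637325  0.44834442 -0.12796588]
the job is handed in; nothing more can be done
```

The copper bell is off its stake and standing upright on its mouth in the tray. I handed the job in at about 20 s; no verdict was reported.

- **Freeing it:** I gripped the bell at 60 N with the jaws parallel to the bickern. It came up in to-and-fro strokes of 1.2 rad, rising 5.5 to 6.5 mm each. The pull, read between strokes, stayed at about 6.5 N or less. After a rise of about 54 mm the jam was gone and I lifted it straight off.
- **Placing it:** I lowered it at about (0.525, −0.325) until the wrist force showed the mouth touching the tray floor. Then I released it and backed the arm away.

**Last checks:**
- **Bell:** its crown reads about 65 mm above the bench, against 68 mm expected, which is close to the camera's accuracy. It looks upright and inside the lip, with the fingers clear.
- **Stake:** its top reads 142 mm, and 143 mm is home.
- **Everything else:** the other two bells read within about 2 mm of where they started. By eye in the pictures, the hammer and mallet have not moved.
- **Disagreement:** my first estimate of the bell's position from the scene camera was about 8 mm off the other views. I used the top and wrist views, which agreed with each other and with the plate.

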